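Rebuild the three-tier processor disc rack

TASK

Put the food processor's discs away and rebuild their three-tier rack on its fixed black-footed bottom tier: the slicing disc in the bottom tier, then the deep housing on top with the grating disc in it, then the shallow housing with the beating disc in it, so that every disc lies flat over its housing's post and every housing sits level on the tier below. Set each piece down rather than dropping it, and leave the glass bowl, the red silicone lid and the sink strainer where they are.

Things in the scene. Friction and masses are not known exactly. Their poses are not given: they have to be found in the camera images.
- rack_base: Bottom tier of the rack (all sizes in mm), fixed: clear housing on a black rubber foot 140 dia x 6 high. Floor disc 128 dia, upper face 10 above the counter; wall inside dia 118, 3 thick, rim 58 above the counter; white centre post 12 dia, 38 high, top 48 above the counter. Empty at the start. Origin: centre of underside, on the counter; z up.
- deep_housing_post (a point): Deep housing, middle tier (mm). Clear: foot 106 dia x 6 high, floor 128 dia x 4, wall inside dia 118 and 3 thick, rim 58 above underside. White post 12 dia, 38 high, top 48 above underside: lift by it. Loose, 130 g. Stacked, foot drops inside the wall below (6 play) and floor rests on that rim: underside 52 above that tier's. Point: on post axis, 29 above underside; z up.
- shallow_housing_post (a point): Shallow housing, two rim tabs, top tier (mm). Clear: foot 106 dia x 6 high, floor 128 dia x 4, wall inside dia 118 and 3 thick, rim 32 above underside. White post 12 dia, 38 high, top 48 above underside: lift by it. Loose, 100 g. Stacked, foot drops inside the wall below (6 play) and floor rests on that rim: underside 52 above that tier's. Point: on post axis, 29 above underside; z up.
- slicing_disc_hub (a point): Slicing disc (mm): smooth steel plate 104 dia x 3, black hub, one radial slot and one raised blade, 8 high. Hub: tube 38 dia, 34 high from underside, 26 dia hole right through, over a post with 7 play. Grip hub, fingertips 9+ above underside. Loose, 140 g, hub up. In a housing its underside is 10 above the housing's. Point: on hub axis, 17 above underside; z up.
- grating_disc_hub (a point): Grating disc (mm): steel plate 104 dia x 3, black hub, three rings of small teeth and holes, 6 high. Hub: tube 38 dia, 34 high from underside, 26 dia hole right through, over a post with 7 play. Grip hub, fingertips 9+ above underside. Loose, 150 g, hub up. In a housing its underside is 10 above the housing's. Point: on hub axis, 17 above underside; z up.
- beating_disc_hub (a point): Beating disc (mm): white plastic wheel 104 dia, thin rim, four spokes with upright fins, 8 high, white hub. Hub: tube 38 dia, 34 high from underside, 26 dia hole right through, over a post with 7 play. Grip hub, fingertips 9+ above underside. Loose, 90 g, hub up. In a housing its underside is 10 above the housing's. Point: on hub axis, 17 above underside; z up.
- glass_bowl_mid (a point): Small glass bowl, 100 mm across the rim, 48 mm high, empty; no part of the rack. The point is on its axis, 24 mm above its underside.
- silicone_lid_mid (a point): Red silicone lid, 112 mm across, 24 mm high to the top of its small knob; no part of the rack. The point is on its axis, 12 mm above its underside.
- sink_strainer_mid (a point): Round steel sink strainer with small holes and a thin knob, 80 mm across, 30 mm high; no part of the rack. The point is on its axis, 15 mm above its underside.
Mind the look-alikes: they are no part of the job. Leave any green look-alike of the part that bears shallow_housing_post alone.

How it is judged:
By the outcome, as a careful person would: the job done as asked, in the order asked, and still so for the second after the job is handed in, with the robot touching nothing.
It also fails if it takes over 134 s, if anything falls off the work surface, if the arm or the gripper's body presses on something with over 40 N, if the wrist force passes 120 N, or if a joint passes its speed limit or range.

ROBOT

A 6-joint arm with a two-finger parallel gripper is mounted at the origin on the work surface. World frame = base frame: x ahead of the robot, y to its left, z up, the work surface at z = 0. Lengths are in m, angles in rad, forces in N, time in s.
With the tool pointing down it reaches from about 0.325 to 0.775 m from the base axis. Payload 9.3 kg.
Tool frame: the origin (TCP) lies at the very end of the fingers, on their centre line; the grasp point (between the pads) lies 19 mm behind it (grip_depth is the distance from the TCP to the grasp point, in m); z points along the fingers, x is the direction in which the jaws open and shut, and the axes are right-handed (so a half turn about z gives the same grasp; the last joint's range is limited). The gripper opens to 85 mm and grips with 20 to 120 N. Pads are 22 mm wide; open, the fingers measure 114 mm over their backs; the gripper's body (76 mm by 85 mm) begins 54 mm behind the grasp point. The pads swing forward as they close: fully open they stand 13 mm farther back than shut.
Start: joints at [-1.437, 0.259, 0.021, 1.334, 0, 1.418], TCP at [0.156, -0.528, 0.231] pointing down, gripper open.
Joint ranges: [-3.04, 3.04], [-0.91, 1.82], [-1.04, 1.36], [-1.92, 1.95], [-1.52, 1.45], [-3.14, 3.14]. Speed limits (rad/s): [2.22, 2.22, 2.79, 3.14, 3.14, 3.14].

INTERFACE

Orientations are given as a unit quaternion [x, y, z, w].
In Python, from cell import * gives the robot as it stands. The module is installed in compiled form; this text tells all that it offers.
- The arm moves only by the shell command python3 -m handwheel 'ROWS'. ROWS is JSON, a list that holds one entry, the list of rows, each a list of 7 numbers: the closure, from 0 (fully open) to 1 (shut), then the shift along the tool's x, y, z in m, then the turn, a rotation vector about the tool's x, y, z in rad. In form: [[[grip, dx, dy, dz, ax, ay, az], ...]]. A call has 1 to 5 rows; each row shifts and turns the commanded pose from where the row before left it, along the tool's axes as they then stand; what a row does not reach is not made up. A row lasts 1/8 s, in which the tool goes at most 62.5 mm and 10.7 degrees, less where a joint would pass 70% of its speed; a pose out of reach is approached as far as the arm can. A call is refused whole if a number of a shift passes 0.0625 or a number of a turn 0.188, either way. A call with a gripper value outside its range is refused whole. The fingers move at their own pace and stop on an object; the grip force is fixed at half the most. Time passes only in rows, so rows that do not move let the fingers close. It gives the time, the measured TCP pose, the force and the opening at its end, in the units of the state.
- observe(): the state, without advancing time (a new reading comes with each control period).
- capture(name): name is "side" or "top"; returns the picture (400x640x3 uint8, blue, green, red); there is no depth.
- camera_model(name): a dict with "intrinsics" (3x3 intrinsics, pixels), "world_from_camera" (4x4, takes a point from camera to world coordinates). Camera axes: x right, y up, looking along -z (the intrinsics and any distortion apply to the point x, -y, -z); pixel columns grow to the right and rows downward; lengths in m; the calibration is good to about 2 mm. A picture is of the moment at which its call begins. camera_model takes no time and is no camera call.
- job_done(): hands the job in, once; it reports no verdict.
The state is a dict: "clock": time; "qpos": joint angles; "joint_velocities": joint speeds; "tau": joint torques, N m; "eef_pos": TCP position; "orientation": TCP orientation; "force": force on the tool from outside, world axes, zero at the start; "wrist_torque": the same for the moment, N m; "finger_gap": finger opening in m.
Only numpy, scipy, OpenCV 4.12 (cv2) and the standard library are available. Lean on these libraries where they do the work, as an engineer would, in place of code of your own. Each camera call takes 0.05 s, during which the arm holds its last target. There are 200 camera calls.

## Working session

There is one attempt and no reset: what is moved stays moved. The work goes in short steps, Python scripts to look and compute and a shell command to move; the robot and the scene stay as the last step left them, time stands still between calls to the robot, and variables do not carry over. Pictures are saved under pics/ and viewed, about 12 in all and at most 16, crops included, and the job is handed in when it is done.

```bash
mkdir -p pics
python3 - <<'E'
from cell import *
import cv2
for n in("top","side"):
    cv2.imwrite(f"pics/{n}0.png",capture(n)); m=camera_model(n); print(n,m)
s=observe(); print(s)
E
```

```text
top {'intrinsics': array([[502.75844646,   0.        , 324.12270143],
       [  0.        , 502.75844646, 201.84131655],
       [  0.        ,   0.        ,   1.        ]]), 'world_from_camera': array([[-0.00299003,  0.99496346, -0.10019363,  0.3589843 ],
       [-0.99999358, -0.0027772 ,  0.00226364,  0.02341759],
       [ 0.00197398,  0.10019976,  0.99496538,  1.63349497],
       [ 0.        ,  0.        ,  0.        ,  1.        ]])}
side {'intrinsics': array([[374.99597926,   0.        , 316.02683481],
       [  0.        , 374.99597926, 200.61512133],
       [  0.        ,   0.        ,   1.        ]]), 'world_from_camera': array([[-0.98936458,  0.08337254, -0.1191921 ,  0.39588269],
       [-0.1453882 , -0.59201192,  0.79270686,  0.88732775],
       [-0.00447317,  0.80160521,  0.597837  ,  0.68709498],
       [ 0.        ,  0.        ,  0.        ,  1.        ]])}
{'clock': 0.1, 'qpos': array([-1.43658029e+00,  2.59163446e-01,  2.08264563e-02,  1.33372245e+00,
       -1.26083875e-05,  1.41817818e+00]), 'joint_velocities': array([-0.00053   , -0.00089626,  0.00066763, -0.00023338, -0.00026314,
       -0.00042186]), 'tau': array([ 5.41130474e-03, -5.56690943e+01,  3.45072055e+01,  1.16153061e-02,
       -2.25430549e-04, -2.42002284e-05]), 'eef_pos': array([ 0.15555115, -0.52727082,  0.23070726]), 'orientation': array([ 8.00910939e-01, -5.98783157e-01, -4.46947776e-04, -4.46250522e-04]), 'force': array([ 0.68678983,  0.72315507, -0.35830396]), 'wrist_torque': array([-0.00486685,  0.01205381,  0.01598497]), 'finger_gap': 0.08527381556991818}
```

View pics/top0.png

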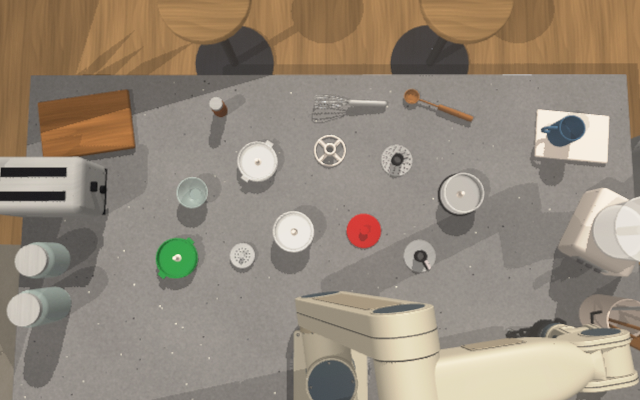

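View pics/side0.png

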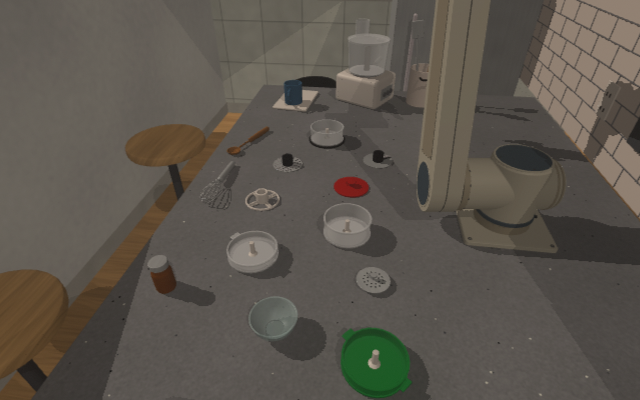

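The top view shows the rack base at (462,193), deep housing at (293,231), shallow at (258,161), beating disc at (330,151), grating at (397,160) and slicing at (420,256). The green look-alike is at (177,258). I'll zoom in to get finer pixel positions.

```bash
cat > h.py <<'E'
from cell import *
import numpy as np, cv2
from scipy.spatial.transform import Rotation as R
def px2w(n,u,v,z):
    m=camera_model(n);K=m["intrinsics"];T=m["world_from_camera"]
    d=T[:3,:3]@np.array([(u-K[0,2])/K[0,0],-(v-K[1,2])/K[1,1],-1]); o=T[:3,3]
    return o+d*(z-o[2])/d[2]
def w2px(n,p):
    m=camera_model(n);K=m["intrinsics"];T=m["world_from_camera"]
    c=T[:3,:3].T@(np.array(p)-T[:3,3]); return K[0,2]+K[0,0]*c[0]/-c[2],K[1,2]+K[1,1]*c[1]/c[2]
def zoom(n,name,u0,v0,w,h,s,img=None):
    im=capture(n) if img is None else img
    c=cv2.resize(im[v0:v0+h,u0:u0+w],None,fx=s,fy=s,interpolation=cv2.INTER_CUBIC)
    for k in range(0,w,20): cv2.putText(c,str(u0+k),(k*s,8),0,.33,(0,0,255),1); cv2.line(c,(k*s,10),(k*s,16),(0,0,255),1)
    for k in range(0,h,20): cv2.putText(c,str(v0+k),(0,k*s+4),0,.33,(0,0,255),1)
    cv2.imwrite(f"pics/{name}.png",c)
def to(x,y,z,yaw=None):
    "tool-frame shift from now to (x,y,z); yaw = wanted tool-x heading in world"
    s=observe();r=R.from_quat(s["orientation"]);d=r.inv().apply(np.array([x,y,z])-s["eef_pos"])
    print("shift",np.round(d*1000,1),"mm; pos",np.round(s["eef_pos"],4),"F",np.round(s["force"],1),"gap",round(s["finger_gap"],4),"t",s["clock"],"heading",round(np.degrees(np.arctan2(*r.as_matrix()[[1,0],0])),1),"tilt z",np.round(r.as_matrix()[:,2],3))
E
python3 - <<'E'
from h import *
zoom("top","tz",235,130,260,145,3,cv2.imread("pics/top0.png"))
zoom("side","sz",220,110,190,160,4,cv2.imread("pics/side0.png"))
to(.5,0,.3)
E
```

```text
shift [-408.4 -479.6  -68.7] mm; pos [ 0.1556 -0.5273  0.2307] F [ 0.7  0.7 -0.4] gap 0.0853 t 0.1 heading -73.6 tilt z [-0.     0.001 -1.   ]
```

View pics/tz.png

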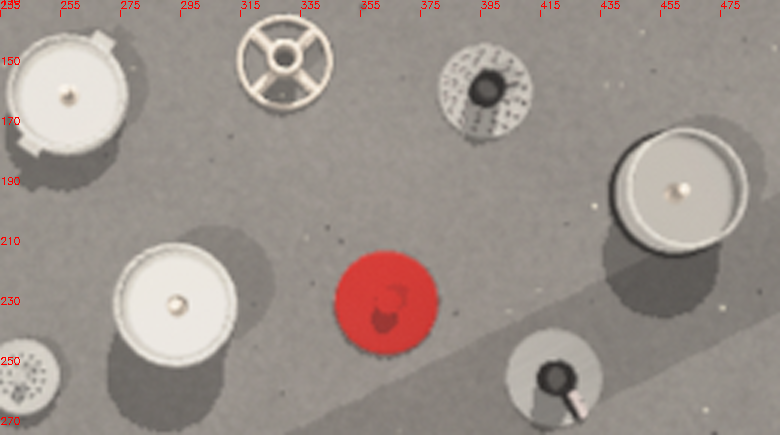

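View pics/sz.png

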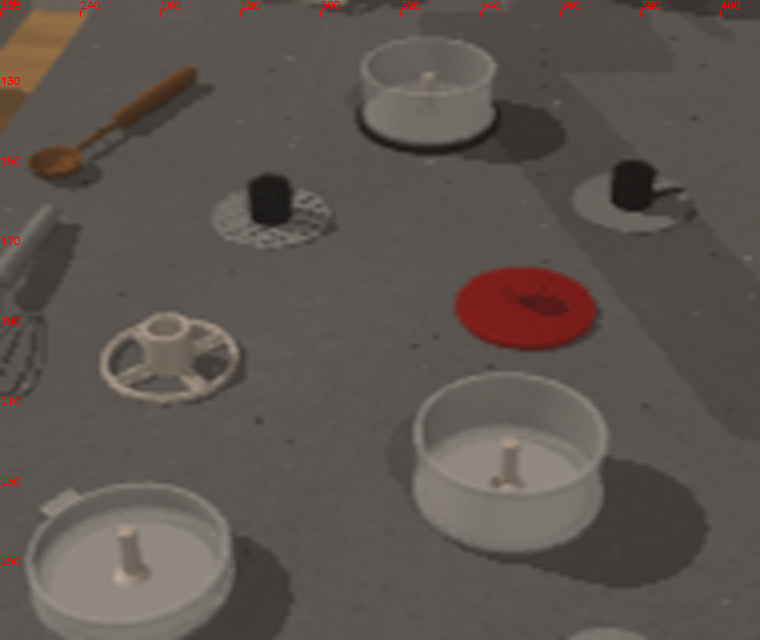

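Run:
```python
from h import *
P=dict(slic=((557,378),(634,168),.034),grat=((487,89),(270,182),.034),beat=((285,57),(165,326),.034),base=((684,189),(428,75),.048),deep=((178,305),(511,442),.048),shal=((68,96),(126,530),.048))
for k,(a,b,z) in P.items():
    A=px2w("top",a[0]/3+234.7,a[1]/3+129.7,z);B=px2w("side",b[0]/4+219.6,b[1]/4+109.6,z)
    print(k,A.round(4),B.round(4),"reach",np.hypot(*A[:2]).round(3))
s=observe(); print(w2px("top",s["eef_pos"]))
```

```text
slic [ 0.3479 -0.2843  0.034 ] [ 0.3513 -0.2953  0.034 ] reach 0.449
grat [ 0.6571 -0.2158  0.034 ] [ 0.6644 -0.2269  0.034 ] reach 0.692
beat [0.6926 0.0012 0.034 ] [ 0.698 -0.003  0.034] reach 0.693
base [ 0.5466 -0.4206  0.048 ] [ 0.5506 -0.4253  0.048 ] reach 0.69
deep [0.4254 0.1149 0.048 ] [0.4281 0.1142 0.048 ] reach 0.441
shal [0.6481 0.2327 0.048 ] [0.658 0.233 0.048] reach 0.689
(np.float64(524.4548991074379), np.float64(326.5415118165645))
```

The top-camera fixes match the expected reach. The oblique side view is noisier, so I'll go by the top view. First I'll turn the tool so its x axis is world x, then approach the slicing disc.

```bash
python3 -m handwheel '[[[0,0,0,0,0,0,-0.1835],[0,0,0,0,0,0,-0.1835],[0,0,0,0,0,0,-0.1835],[0,0,0,0,0,0,-0.1835],[0,0,0,0,0,0,-0.1835]]]'; python3 -m handwheel '[[[0,0,0,0,0,0,-0.1835],[0,0,0,0,0,0,-0.1835],[0,0,0,0,0,0,0]]]';python3 -c "
from h import *
to(.348,-.2843,.1)"
```

```text
clock: 0.72
eef_pos: [0.1555, -0.5274, 0.2309]
orientation: [0.984, -0.179, -0.0, -0.0]
force: [-0.5, -0.1, -0.1]
finger_gap: 0.0851
clock: 1.1
eef_pos: [0.1556, -0.5274, 0.231]
orientation: [1.0, -0.0, -0.0, -0.0]
force: [0.1, 0.2, 0.5]
finger_gap: 0.0851
shift [ 192.3 -243.2  131.1] mm; pos [ 0.1556 -0.5274  0.231 ] F [0.1 0.2 0.5] gap 0.0851 t 1.1 heading -0.0 tilt z [-0.     0.001 -1.   ]
```

```bash
python3 -m handwheel '[[[0,0.0321,-0.0405,0,0,0,0],[0,0.0321,-0.0405,0,0,0,0],[0,0.0321,-0.0405,0.02,0,0,0],[0,0.0321,-0.0405,0.03,0,0,0],[0,0.0321,-0.0405,0.03,0,0,0]]]'; python3 -m handwheel '[[[0,0.0321,-0.0405,0.03,0,0,0],[0.3,0,0,0.02,0,0,0],[0.3,0,0,0,0,0,0],[0.3,0,0,0,0,0,0]]]';python3 -c "
from h import *
to(.348,-.2843,.011)
zoom('side','s1',330,100,100,90,6)"
```

```text
clock: 1.72
eef_pos: [0.3168, -0.3236, 0.1506]
orientation: [1.0, -0.002, 0.0, 0.0]
force: [0.4, -0.1, 0.1]
finger_gap: 0.0854
clock: 2.22
eef_pos: [0.3481, -0.2851, 0.102]
orientation: [1.0, -0.001, 0.0, 0.0]
force: [-0.1, -0.4, 0.5]
finger_gap: 0.0599
shift [-0.2 -0.9 91. ] mm; pos [ 0.3481 -0.2851  0.102 ] F [-0.1 -0.4  0.5] gap 0.0599 t 2.225 heading -0.1 tilt z [ 0.    -0.001 -1.   ]
```

View pics/s1.png

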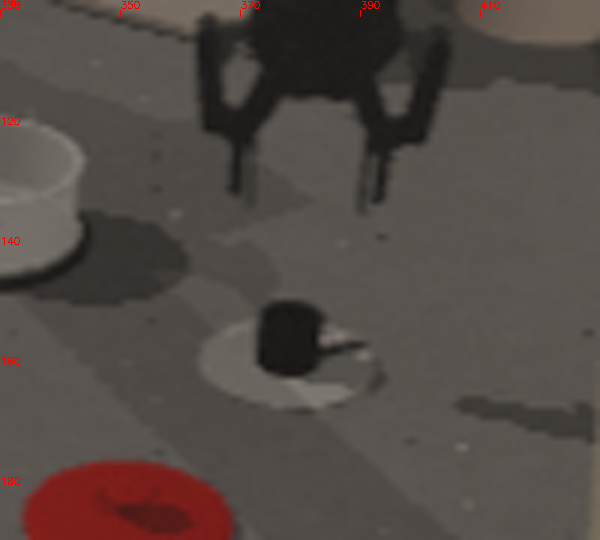

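```bash
python3 -c "
from h import *
print(w2px('side',(.3481,-.2851,.034)),w2px('side',(.3481,-.2851,.1065)),w2px('side',(.3481,-.2751,.034)))"
```

```text
(np.float64(378.99118842835674), np.float64(153.07987525193556)) (np.float64(381.04302034284194), np.float64(134.3091903948307)) (np.float64(378.95591306790345), np.float64(154.4909813059964))
```

The fingers and hub line up with the prediction to within about a pixel, so I'll descend, grip and lift.

```bash
python3 -m handwheel '[[[0.3,0,0,0.03,0,0,0],[0.3,0,0,0.03,0,0,0],[0.3,0,0,0.02,0,0,0],[0.3,0,0,0.011,0,0,0],[0.3,0,0,0,0,0,0]]]'; python3 -m handwheel '[[[0.8,0,0,0,0,0,0],[0.8,0,0,0,0,0,0],[0.8,0,0,0,0,0,0],[0.8,0,0,0,0,0,0]]]'; python3 -m handwheel '[[[0.8,0,0,-0.02,0,0,0],[0.8,0,0,-0.04,0,0,0],[0.8,0,0,-0.05,0,0,0],[0.8,0,0,-0.02,0,0,0],[0.8,0,0,0,0,0,0]]]';python3 -c "
from h import *
to(.5466,-.4206,.14)
zoom('side','s2',330,100,100,90,6)"
```

```text
clock: 2.9
eef_pos: [0.3479, -0.2848, 0.0104]
orientation: [1.0, -0.0, -0.0, -0.0]
force: [0.4, -0.3, -0.0]
finger_gap: 0.0597
clock: 3.4
eef_pos: [0.3485, -0.2851, 0.0116]
orientation: [1.0, 0.0, 0.001, 0.001]
force: [-1.8, 0.6, 6.6]
finger_gap: 0.0365
clock: 4.03
eef_pos: [0.3487, -0.2851, 0.142]
orientation: [1.0, 0.0, 0.001, 0.002]
force: [-0.5, 0.4, -1.8]
finger_gap: 0.0364
shift [197.9 135.6   3. ] mm; pos [ 0.3487 -0.2851  0.142 ] F [-0.5  0.4 -1.8] gap 0.0364 t 4.025 heading 0.0 tilt z [ 0.003 -0.003 -1.   ]
```

View pics/s2.png

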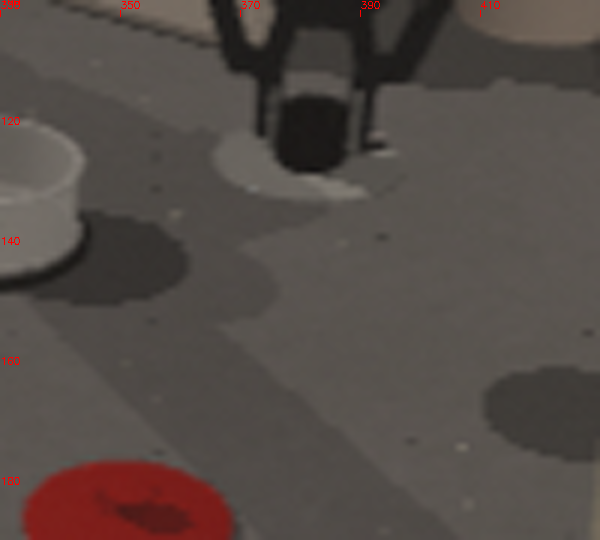

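The disc is held and nearly level. Now I'll carry it over the base.

```bash
python3 -m handwheel '[[[0.8,0.03,0.02,0,0,0,0],[0.8,0.042,0.029,0,0,0,0],[0.8,0.042,0.029,0,0,0,0],[0.8,0.042,0.029,0,0,0,0],[0.8,0.042,0.0293,0,0,0,0]]]'; python3 -m handwheel '[[[0.8,0,0,0.03,0,0,0],[0.8,0,0,0.003,0,0,0],[0.8,0,0,0,0,0,0]]]';python3 -c "
from h import *
to(.5466,-.4214,.0225)
zoom('side','s3',290,80,80,75,7)
zoom('top','t3',420,150,90,90,6)
print(w2px('top',(.5466,-.4206,.048)))"
```

```text
clock: 4.7
eef_pos: [0.5471, -0.421, 0.1381]
orientation: [1.0, 0.0, -0.001, -0.001]
force: [1.4, -0.8, -0.7]
finger_gap: 0.0365
clock: 5.08
eef_pos: [0.5455, -0.4201, 0.1068]
orientation: [1.0, 0.0, -0.001, -0.001]
force: [0.6, 0.5, -0.5]
finger_gap: 0.0363
shift [ 1.2  1.4 84.3] mm; pos [ 0.5455 -0.4201  0.1068] F [ 0.6  0.5 -0.5] gap 0.0363 t 5.075 heading 0.0 tilt z [-0.001  0.001 -1.   ]
(np.float64(462.71561613927554), np.float64(192.7016469572116))
```

View pics/s3.png

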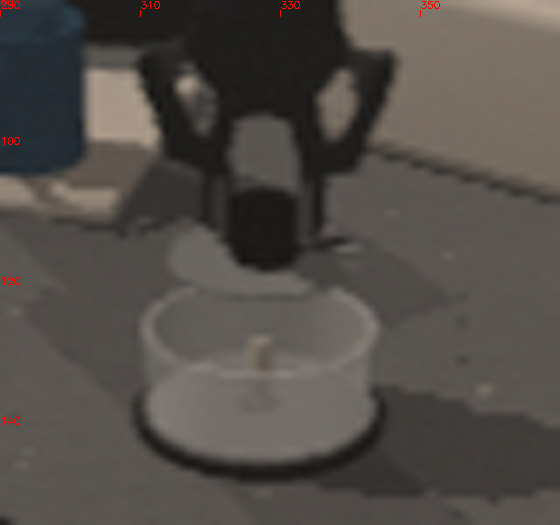

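```bash
python3 -m handwheel '[[[0.8,0.001,0.001,0.025,0,0,0],[0.8,0,0,0.025,0,0,0],[0.8,0,0,0.015,0,0,0],[0.8,0,0,0,0,0,0]]]'; python3 -m handwheel '[[[0.8,0,0,0.01,0,0,0],[0.8,0,0,0.006,0,0,0],[0.8,0,0,0.002,0,0,0],[0.8,0,0,0,0,0,0]]]';python3 -c "
from h import *
to(.5466,-.4214,.0225)"
```

```text
clock: 5.68
eef_pos: [0.5468, -0.4214, 0.0421]
orientation: [1.0, 0.0, -0.0, -0.0]
force: [-0.7, 0.7, -1.0]
finger_gap: 0.0365
clock: 6.18
eef_pos: [0.5471, -0.4217, 0.0242]
orientation: [1.0, 0.0, -0.0, -0.0]
force: [-0.3, 0.8, -1.7]
finger_gap: 0.0369
shift [-0.5 -0.3  1.7] mm; pos [ 0.5471 -0.4217  0.0242] F [-0.3  0.8 -1.7] gap 0.0369 t 6.175 heading 0.0 tilt z [-0.  0. -1.]
```

```bash
python3 -m handwheel '[[[0.8,0,0,0.0022,0,0,0],[0.8,0,0,0,0,0,0]]]'; python3 -m handwheel '[[[0.3,0,0,0,0,0,0],[0.3,0,0,0,0,0,0],[0.3,0,0,0,0,0,0]]]'; python3 -m handwheel '[[[0.3,0,0,-0.02,0,0,0],[0.3,0,0,-0.04,0,0,0],[0.3,0,0,-0.06,0,0,0],[0.3,0,0,0,0,0,0]]]';python3 -c "
from h import *
to(.4254,.1149,.15)
zoom('side','s4',290,80,80,75,7)"
```

```text
clock: 6.42
eef_pos: [0.5471, -0.4216, 0.022]
orientation: [1.0, 0.0, -0.0, -0.0]
force: [0.7, -0.4, -0.8]
finger_gap: 0.0363
clock: 6.8
eef_pos: [0.5472, -0.4217, 0.0222]
orientation: [1.0, 0.0, 0.0, 0.0]
force: [0.3, 0.1, -0.4]
finger_gap: 0.0598
clock: 7.3
eef_pos: [0.5488, -0.4232, 0.1478]
orientation: [1.0, 0.0, 0.003, 0.003]
force: [0.2, -0.4, -1.0]
finger_gap: 0.0597
shift [-123.1 -538.1   -6.5] mm; pos [ 0.5488 -0.4232  0.1478] F [ 0.2 -0.4 -1. ] gap 0.0597 t 7.3 heading 0.0 tilt z [ 0.007 -0.006 -1.   ]
```

View pics/s4.png

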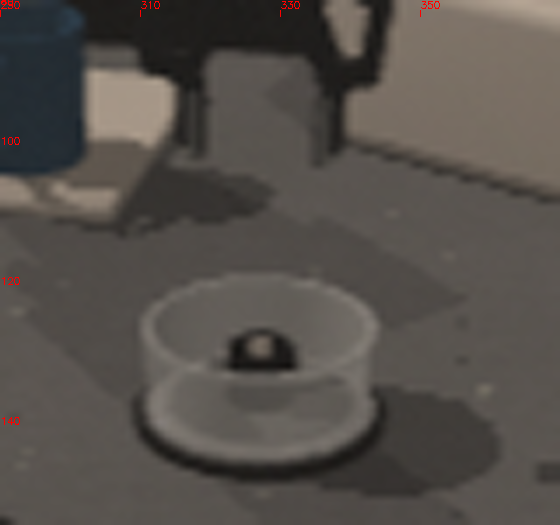

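The slicing disc lies flat with the post showing through the hub at (327,129). Next is the deep housing.

```bash
python3 -m handwheel '[[[0.45,-0.0103,-0.03,0,0,0,0],[0.45,-0.0103,-0.046,0,0,0,0],[0.45,-0.0103,-0.046,0,0,0,0],[0.45,-0.0103,-0.046,0,0,0,0],[0.45,-0.0103,-0.046,0,0,0,0]]]'; python3 -m handwheel '[[[0.45,-0.0103,-0.046,0,0,0,0],[0.45,-0.0103,-0.046,0,0,0,0],[0.45,-0.0103,-0.046,0,0,0,0],[0.45,-0.0103,-0.046,0,0,0,0],[0.45,-0.0103,-0.046,0,0,0,0]]]';python3 -m handwheel '[[[0.45,-0.0103,-0.046,0,0,0,0],[0.45,-0.0103,-0.046,0,0,0,0],[0.45,0,-0.002,0.03,0,0,0],[0.45,0,0,0.02,0,0,0],[0.45,0,0,0,0,0,0]]]'; python3 -c "
from h import *
to(.4254,.1149,.025)
zoom('side','s5',300,140,100,110,5)
print([w2px('side',(.4254,.1149,z)) for z in (.048,.095)])"
```

```text
clock: 7.98
eef_pos: [0.4944, -0.2059, 0.1408]
orientation: [1.0, 0.0, -0.001, -0.001]
force: [0.4, -0.7, 0.7]
finger_gap: 0.047
clock: 8.6
eef_pos: [0.4427, 0.0237, 0.1411]
orientation: [1.0, 0.0, -0.001, -0.0]
force: [1.1, 0.5, -0.2]
finger_gap: 0.0466
clock: 9.22
eef_pos: [0.4216, 0.1163, 0.0903]
orientation: [1.0, 0.0, -0.002, 0.0]
force: [-0.9, -0.0, -0.3]
finger_gap: 0.0471
shift [ 4.   1.4 65.3] mm; pos [0.4216 0.1163 0.0903] F [-0.9 -0.  -0.3] gap 0.0471 t 9.225 heading 0.1 tilt z [-0.004 -0.    -1.   ]
[(np.float64(348.3282469218754), np.float64(220.36428643540592)), (np.float64(349.18282983238413), np.float64(206.36843629247562))]
```

View pics/s5.png

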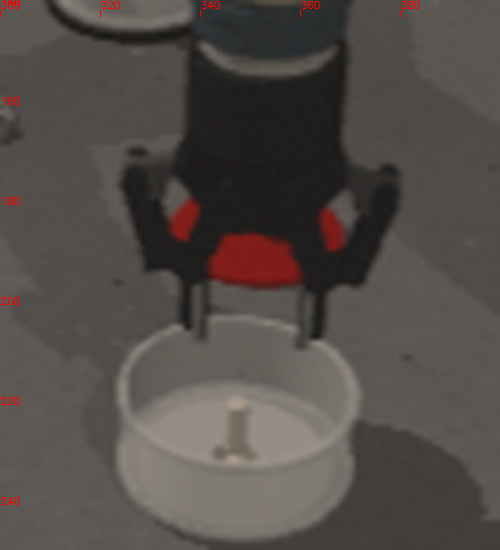

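```bash
python3 -m handwheel '[[[0.45,0.004,0.0014,0.015,0,0,0],[0.45,0,0,0.03,0,0,0],[0.45,0,0,0.02,0,0,0],[0.45,0,0,0,0,0,0]]]'; python3 -m handwheel '[[[1,0,0,0,0,0,0],[1,0,0,0,0,0,0],[1,0,0,0,0,0,0],[1,0,0,0,0,0,0],[1,0,0,0,0,0,0]]]'; python3 -m handwheel '[[[1,0,0,-0.02,0,0,0],[1,0,0,-0.04,0,0,0],[1,0,0,-0.055,0,0,0],[1,0,0,-0.04,0,0,0],[1,0,0,0,0,0,0]]]'; python3 -c "
from h import *
to(.5466,-.4206,.18)"
```

```text
clock: 9.78
eef_pos: [0.4268, 0.1146, 0.0267]
orientation: [1.0, -0.0, -0.001, 0.0]
force: [0.8, -0.4, -0.9]
finger_gap: 0.0473
clock: 10.4
eef_pos: [0.428, 0.1149, 0.0282]
orientation: [1.0, 0.0, 0.001, -0.0]
force: [-0.6, -0.2, 7.0]
finger_gap: 0.01
clock: 11.02
eef_pos: [0.4287, 0.1151, 0.1854]
orientation: [1.0, 0.0, 0.003, -0.0]
force: [-0.2, -0.4, -1.7]
finger_gap: 0.0094
shift [117.6 535.8   5.8] mm; pos [0.4287 0.1151 0.1854] F [-0.2 -0.4 -1.7] gap 0.0094 t 11.025 heading 0.0 tilt z [ 0.006  0.001 -1.   ]
```

```bash
python3 -m handwheel '[[[1,0.005,0.02,0,0,0,0],[1,0.0102,0.0435,0,0,0,0],[1,0.0102,0.047,0,0,0,0],[1,0.0102,0.047,0,0,0,0],[1,0.0102,0.047,0,0,0,0]]]'; python3 -m handwheel '[[[1,0.0102,0.047,0,0,0,0],[1,0.0102,0.047,0,0,0,0],[1,0.0102,0.047,0,0,0,0],[1,0.0102,0.047,0,0,0,0],[1,0.0102,0.047,0,0,0,0]]]'; python3 -m handwheel '[[[1,0.0102,0.047,0,0,0,0],[1,0.0102,0.047,0.01,0,0,0],[1,0.001,0.002,0.03,0,0,0],[1,0,0,0.005,0,0,0],[1,0,0,0,0,0,0]]]';python3 -c "
from h import *
to(.5466,-.4206,.08)
zoom('side','s6',280,60,100,100,6)"
```

```text
clock: 11.65
eef_pos: [0.4728, -0.091, 0.1813]
orientation: [1.0, 0.0, -0.0, -0.0]
force: [0.5, 0.9, -1.4]
finger_gap: 0.0096
clock: 12.28
eef_pos: [0.5241, -0.3259, 0.181]
orientation: [1.0, 0.0, -0.001, -0.0]
force: [1.0, 0.9, -1.0]
finger_gap: 0.0097
clock: 12.9
eef_pos: [0.5455, -0.4198, 0.1369]
orientation: [1.0, 0.0, -0.0, -0.0]
force: [-1.4, 0.2, -0.9]
finger_gap: 0.0098
shift [ 1.1  0.8 56.9] mm; pos [ 0.5455 -0.4198  0.1369] F [-1.4  0.2 -0.9] gap 0.0098 t 12.9 heading 0.1 tilt z [-0.001  0.001 -1.   ]
```

View pics/s6.png

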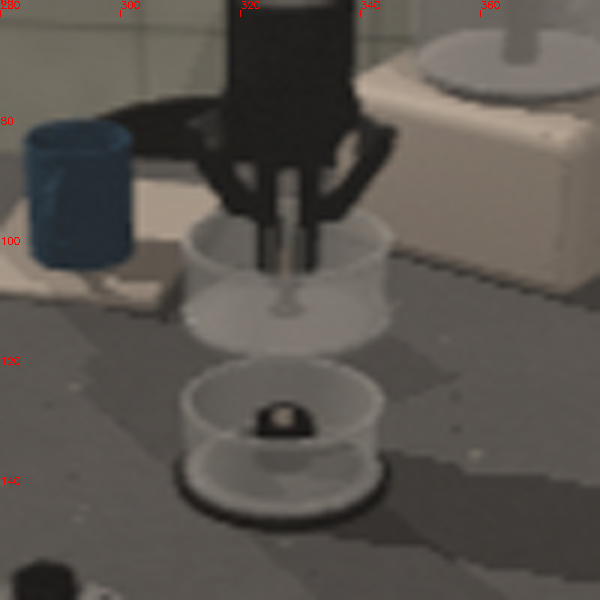

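Aligned and level. Lowering.

```bash
python3 -m handwheel '[[[1,0.001,0.0008,0.02,0,0,0],[1,0,0,0.02,0,0,0],[1,0,0,0.008,0,0,0],[1,0,0,0.004,0,0,0],[1,0,0,0,0,0,0]]]'; python3 -m handwheel '[[[1,0,0,0.003,0,0,0],[1,0,0,0.002,0,0,0],[1,0,0,0,0,0,0]]]';python3 -c "
from h import *
to(.5466,-.4206,.08)"
```

```text
clock: 13.58
eef_pos: [0.547, -0.4214, 0.0858]
orientation: [1.0, 0.0, 0.0, 0.0]
force: [-0.3, 1.2, -1.1]
finger_gap: 0.0097
clock: 13.95
eef_pos: [0.5468, -0.4215, 0.0804]
orientation: [1.0, 0.0, 0.0, 0.0]
force: [0.6, -0.4, 1.0]
finger_gap: 0.0096
shift [-0.2 -0.9  0.4] mm; pos [ 0.5468 -0.4215  0.0804] F [ 0.6 -0.4  1. ] gap 0.0096 t 13.95 heading 0.0 tilt z [ 0. -0. -1.]
```

```bash
python3 -m handwheel '[[[1,0,0,0.0006,0,0,0],[0.45,0,0,0,0,0,0],[0.45,0,0,0,0,0,0],[0.45,0,0,0,0,0,0]]]'; python3 -m handwheel '[[[0.45,0,0,-0.02,0,0,0],[0.45,0,0,-0.04,0,0,0],[0.45,0,0,-0.05,0,0,0],[0.45,0,0,0,0,0,0]]]';python3 -m handwheel '[[[0.3,0.022,-0.041,0,0,0,0],[0.3,0.022,-0.041,0,0,0,0],[0.3,0.022,-0.041,0,0,0,0],[0.3,0.022,-0.041,0,0,0,0],[0.3,0.022,-0.041,0,0,0,0]]]';python3 -m handwheel '[[[0.3,0,0,0.05,0,0,0],[0.3,0,0,0.05,0,0,0],[0.3,0,0,0.01,0,0,0],[0.3,0,0,0,0,0,0]]]';python3 -c "
from h import *
to(.6571,-.2158,.012)
zoom('side','s7',260,90,100,85,7)"
```

```text
clock: 14.45
eef_pos: [0.5467, -0.4213, 0.0793]
orientation: [1.0, 0.0, -0.0, -0.0]
force: [0.7, 0.1, 0.1]
finger_gap: 0.0468
clock: 14.95
eef_pos: [0.5479, -0.4225, 0.1941]
orientation: [1.0, 0.0, 0.003, 0.003]
force: [0.2, -0.6, 0.5]
finger_gap: 0.0471
clock: 15.58
eef_pos: [0.657, -0.2148, 0.1885]
orientation: [1.0, 0.0, -0.001, -0.0]
force: [1.0, -0.7, 0.5]
finger_gap: 0.0596
clock: 16.08
eef_pos: [0.6566, -0.2165, 0.0797]
orientation: [1.0, 0.0, -0.0, -0.0]
force: [-0.9, 0.3, 0.9]
finger_gap: 0.0596
shift [ 0.5 -0.7 67.7] mm; pos [ 0.6566 -0.2165  0.0797] F [-0.9  0.3  0.9] gap 0.0596 t 16.075 heading 0.0 tilt z [-0.001  0.    -1.   ]
```

View pics/s7.png

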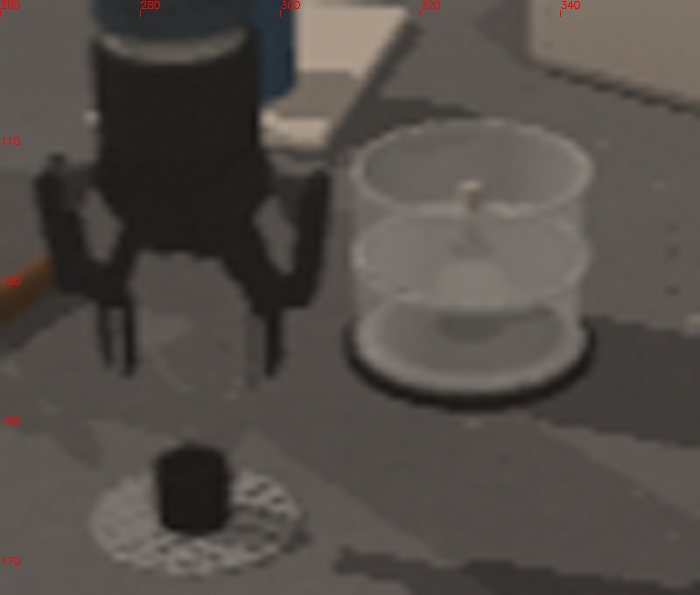

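The deep housing is stacked level, and the grating hub is centred between the fingers. Descend, grip and lift.

```bash
python3 -m handwheel '[[[0.3,0.0005,-0.0007,0.03,0,0,0],[0.3,0,0,0.025,0,0,0],[0.3,0,0,0.0127,0,0,0],[0.3,0,0,0,0,0,0]]]'; python3 -m handwheel '[[[0.8,0,0,0,0,0,0],[0.8,0,0,0,0,0,0],[0.8,0,0,0,0,0,0],[0.8,0,0,0,0,0,0]]]'; python3 -c "
from h import *
to(.5466,-.4206,.18)"; python3 -m handwheel '[[[0.8,0,0,-0.02,0,0,0],[0.8,0,0,-0.04,0,0,0],[0.8,0,0,-0.055,0,0,0],[0.8,0,0,-0.055,0,0,0],[0.8,0,0,0,0,0,0]]]';python3 -c "
from h import *
to(.5466,-.4206,.18)"
```

```text
clock: 16.62
eef_pos: [0.6574, -0.2159, 0.0124]
orientation: [1.0, 0.0, 0.0, 0.0]
force: [0.3, -0.2, -0.3]
finger_gap: 0.0601
clock: 17.12
eef_pos: [0.6582, -0.2161, 0.0139]
orientation: [1.0, 0.0, 0.002, 0.001]
force: [0.6, 0.3, 5.0]
finger_gap: 0.0355
shift [-111.2  204.7 -166.2] mm; pos [ 0.6582 -0.2161  0.0139] F [0.6 0.3 5. ] gap 0.0355 t 17.125 heading 0.0 tilt z [ 0.003 -0.001 -1.   ]
clock: 17.75
eef_pos: [0.6589, -0.2163, 0.1879]
orientation: [1.0, 0.0, 0.004, 0.002]
force: [-0.1, 0.7, -3.7]
finger_gap: 0.0351
shift [-112.4  204.2    7.7] mm; pos [ 0.6589 -0.2163  0.1879] F [-0.1  0.7 -3.7] gap 0.0351 t 17.75 heading 0.0 tilt z [ 0.009 -0.004 -1.   ]
```

```bash
python3 -m handwheel '[[[0.8,-0.017,0.031,0,0,0,0],[0.8,-0.024,0.0435,0,0,0,0],[0.8,-0.024,0.0435,0,0,0,0],[0.8,-0.024,0.0435,0,0,0,0],[0.8,-0.0234,0.0435,0,0,0,0]]]'; python3 -m handwheel '[[[0.8,0,0,0.02,0,0,0],[0.8,0,0,0.01,0,0,0],[0.8,0,0,0,0,0,0]]]';python3 -c "
from h import *
to(.5467,-.4216,.0765)
zoom('side','s8',280,60,100,100,6)"
```

```text
clock: 18.38
eef_pos: [0.5437, -0.4216, 0.181]
orientation: [1.0, 0.0, -0.0, -0.0]
force: [0.0, -0.3, -1.3]
finger_gap: 0.0356
clock: 18.75
eef_pos: [0.5446, -0.4197, 0.1506]
orientation: [1.0, 0.001, -0.001, -0.001]
force: [0.5, 0.2, -1.6]
finger_gap: 0.0352
shift [ 2.2  2.  74.1] mm; pos [ 0.5446 -0.4197  0.1506] F [ 0.5  0.2 -1.6] gap 0.0352 t 18.75 heading 0.1 tilt z [-0.002  0.002 -1.   ]
```

View pics/s8.png

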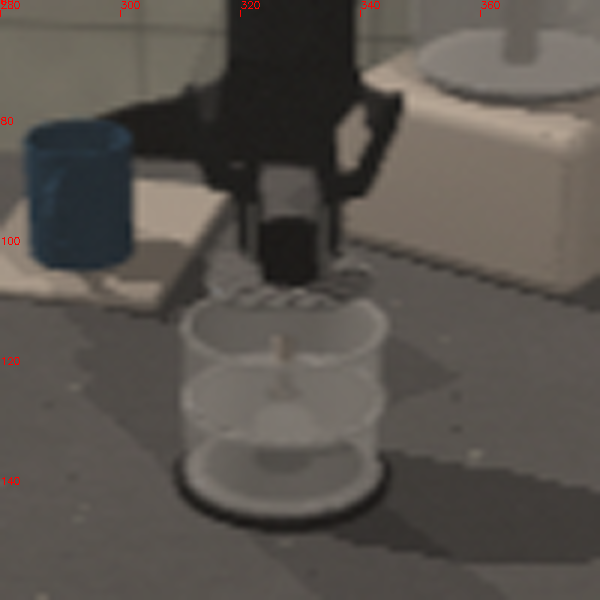

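The disc needs about 2 mm more in x and y, as computed. Lowering with that correction.

```bash
python3 -m handwheel '[[[0.8,0.0018,0.0015,0.01,0,0,0],[0.8,0,0,0.025,0,0,0],[0.8,0,0,0.015,0,0,0],[0.8,0,0,0,0,0,0]]]'; python3 -m handwheel '[[[0.8,0,0,0.012,0,0,0],[0.8,0,0,0.007,0,0,0],[0.8,0,0,0.003,0,0,0],[0.8,0,0,0,0,0,0]]]';python3 -c "
from h import *
to(.5467,-.4216,.0760)"
```

```text
clock: 19.3
eef_pos: [0.5464, -0.4215, 0.1005]
orientation: [1.0, 0.0, -0.001, -0.001]
force: [0.5, -0.4, -1.6]
finger_gap: 0.035
clock: 19.8
eef_pos: [0.5466, -0.4221, 0.0797]
orientation: [1.0, 0.0, -0.0, -0.0]
force: [-0.2, 0.5, -1.7]
finger_gap: 0.035
shift [ 0.1 -0.5  3.7] mm; pos [ 0.5466 -0.4221  0.0797] F [-0.2  0.5 -1.7] gap 0.035 t 19.8 heading 0.0 tilt z [-0.  0. -1.]
```

```bash
python3 -m handwheel '[[[0.8,0,0,0.002,0,0,0],[0.8,0,0,0.0015,0,0,0],[0.8,0,0,0,0,0,0]]]'; python3 -m handwheel '[[[0.3,0,0,0,0,0,0],[0.3,0,0,0,0,0,0],[0.3,0,0,0,0,0,0]]]'; python3 -m handwheel '[[[0.3,0,0,-0.02,0,0,0],[0.3,0,0,-0.04,0,0,0],[0.3,0,0,-0.05,0,0,0],[0.3,0,0,0,0,0,0]]]';python3 -c "
from h import *
to(.6481,.2327,.19)"
```

```text
clock: 20.18
eef_pos: [0.5466, -0.4221, 0.0762]
orientation: [1.0, 0.0, -0.0, -0.0]
force: [-0.5, 0.8, -2.1]
finger_gap: 0.0352
clock: 20.55
eef_pos: [0.5467, -0.4222, 0.0765]
orientation: [1.0, 0.0, 0.0, 0.0]
force: [-0.4, -0.3, -0.4]
finger_gap: 0.0596
clock: 21.05
eef_pos: [0.5479, -0.4233, 0.1911]
orientation: [1.0, 0.0, 0.003, 0.003]
force: [0.0, 0.0, 0.3]
finger_gap: 0.0601
shift [ 100.6 -655.9   -1.9] mm; pos [ 0.5479 -0.4233  0.1911] F [0.  0.  0.3] gap 0.0601 t 21.05 heading 0.0 tilt z [ 0.006 -0.005 -1.   ]
```

```bash
python3 -m handwheel '[[[0.45,0.0072,-0.03,0,0,0,0],[0.45,0.0072,-0.048,0,0,0,0],[0.45,0.0072,-0.048,0,0,0,0],[0.45,0.0072,-0.048,0,0,0,0],[0.45,0.0072,-0.048,0,0,0,0]]]'; python3 -m handwheel '[[[0.45,0.0072,-0.048,0,0,0,0],[0.45,0.0072,-0.048,0,0,0,0],[0.45,0.0072,-0.048,0,0,0,0],[0.45,0.0072,-0.048,0,0,0,0],[0.45,0.0072,-0.048,0,0,0,0]]]';python3 -m handwheel '[[[0.45,0.0072,-0.048,0,0,0,0],[0.45,0.0072,-0.048,0,0,0,0],[0.45,0.0072,-0.048,0,0,0,0],[0.45,0.0072,-0.048,0,0,0,0],[0.45,0,0,0.05,0,0,0]]]';python3 -m handwheel '[[[0.45,0,0,0.045,0,0,0],[0.45,0,0,0,0,0,0],[0.45,0,0,0,0,0,0]]]'; python3 -c "
from h import *
to(.6481,.2327,.025)
a=capture('side');zoom('side','s9a',210,160,100,110,5,a);zoom('side','s9b',300,90,60,66,5,a)
A=cv2.imread('pics/s9a.png');B=cv2.imread('pics/s9b.png');B=cv2.copyMakeBorder(B,0,A.shape[0]-B.shape[0],0,0,0);cv2.imwrite('pics/s9.png',np.hstack([A,B]))
print([w2px('side',(.6481,.2327,z)) for z in (.048,.095)])"
```

```text
clock: 21.68
eef_pos: [0.5823, -0.1985, 0.1856]
orientation: [1.0, 0.0, -0.0, -0.0]
force: [0.6, 0.7, -0.3]
finger_gap: 0.047
clock: 22.3
eef_pos: [0.6182, 0.0415, 0.1857]
orientation: [1.0, 0.0, -0.0, -0.0]
force: [0.5, -0.6, 0.8]
finger_gap: 0.0469
clock: 22.92
eef_pos: [0.649, 0.2359, 0.1382]
orientation: [1.0, 0.002, 0.003, -0.001]
force: [-0.3, -0.6, -1.1]
finger_gap: 0.047
clock: 23.3
eef_pos: [0.6478, 0.2319, 0.0928]
orientation: [1.0, 0.0, 0.001, -0.0]
force: [0.0, 0.5, 0.0]
finger_gap: 0.0471
shift [ 0.2 -0.8 67.8] mm; pos [0.6478 0.2319 0.0928] F [0.  0.5 0. ] gap 0.0471 t 23.3 heading 0.0 tilt z [ 0.001  0.    -1.   ]
[(np.float64(255.00826406619447), np.float64(242.39201388758545)), (np.float64(253.02218905895137), np.float64(228.04565785196195))]
```

View pics/s9.png

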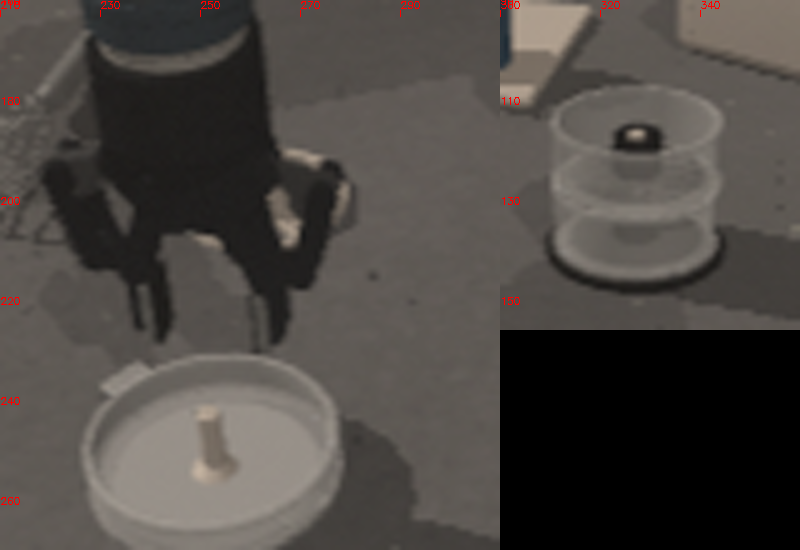

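The grating disc lies flat in the deep housing. On the shallow post the two cameras disagree by about 8 mm in x, so I'll refine with the rim and post blobs.

Run:
```python
from h import *
t=cv2.imread("pics/top0.png");g=cv2.cvtColor(t,6)
for k,(u,v) in dict(shal=(258,161),deep=(293,231)).items():
    m=np.uint8(g>175); m[:v-28]=0;m[v+28:]=0;m[:,:u-28]=0;m[:,u+28:]=0
    if k=='shal':m=cv2.morphologyEx(m,cv2.MORPH_OPEN,cv2.getStructuringElement(2,(15,15)))
    c=max(cv2.findContours(m,0,2)[0],key=cv2.contourArea);e=cv2.fitEllipse(c);print(k,e,[px2w("top",*e[0],z).round(4) for z in(.01,.032,.058)])
print(g[155:170,250:266])
```

```text
shal ((257.5582580566406, 161.52468872070312), (36.09611129760742, 40.04288864135742), 52.64474868774414) [array([0.6556, 0.2371, 0.01  ]), array([0.6516, 0.2342, 0.032 ]), array([0.6469, 0.2307, 0.058 ])]
deep ((292.90972900390625, 230.95225524902344), (39.971431732177734, 40.59743118286133), 126.23298645019531) [array([0.4284, 0.1207, 0.01  ]), array([0.4274, 0.1194, 0.032 ]), array([0.4263, 0.1178, 0.058 ])]
[[230 230 231 230 230 230 230 230 230 230 230 230 230 230 230 229]
 [230 230 230 230 229 230 230 230 230 230 229 230 230 230 230 230]
 [230 230 229 230 230 230 230 230 230 230 229 230 230 230 230 229]
 [230 230 229 230 231 237 241 239 233 237 232 230 229 229 230 230]
 [229 230 230 230 236 243 243 236 227 239 234 230 230 229 230 230]
 [230 230 230 231 234 239 241 227 191 221 230 229 229 230 230 230]
 [230 229 230 230 229 221 202 180 145 183 219 224 230 230 230 230]
 [230 230 230 229 225 201 161 142 135 171 211 223 230 230 230 230]
 [230 230 230 230 224 198 174 158 161 181 207 225 230 230 230 230]
 [229 230 230 230 228 215 188 176 176 190 217 229 229 229 229 230]
 [229 231 230 230 230 227 219 206 207 221 227 230 230 230 230 231]
 [230 230 230 230 230 230 228 226 227 230 230 230 230 229 230 230]
 [230 230 230 231 230 230 230 229 230 230 230 230 230 230 230 230]
 [230 230 230 230 230 229 230 230 230 230 230 230 230 230 230 230]
 [230 230 230 230 230 230 230 230 229 229 229 230 230 230 230 230]]
```

The bright post top is actually at (256,159) in the top view, since the darker patch was its shadow. That gives about (0.656, 0.235) and agrees with the side view. Correct and grip.

```bash
python3 -m handwheel '[[[0.45,0.0082,-0.0031,0.01,0,0,0],[0.45,0,0,0.03,0,0,0],[0.45,0,0,0.025,0,0,0],[0.45,0,0,0,0,0,0],[0.45,0,0,0,0,0,0]]]';python3 -c "
from h import *
to(.656,.235,.026)
zoom('side','s10',210,160,100,110,5)
print([w2px('side',(.656,.235,z)) for z in (.048,.01)])"
```

```text
clock: 23.98
eef_pos: [0.6562, 0.2352, 0.0275]
orientation: [1.0, 0.0, 0.001, -0.0]
force: [-0.4, 0.2, -0.4]
finger_gap: 0.047
shift [-0.3  0.2  1.5] mm; pos [0.6562 0.2352 0.0275] F [-0.4  0.2 -0.4] gap 0.047 t 23.975 heading 0.0 tilt z [ 0.002  0.    -1.   ]
[(np.float64(251.66467384877816), np.float64(242.71501171710946)), (np.float64(253.26600385553172), np.float64(253.69866489121796))]
```

View pics/s10.png

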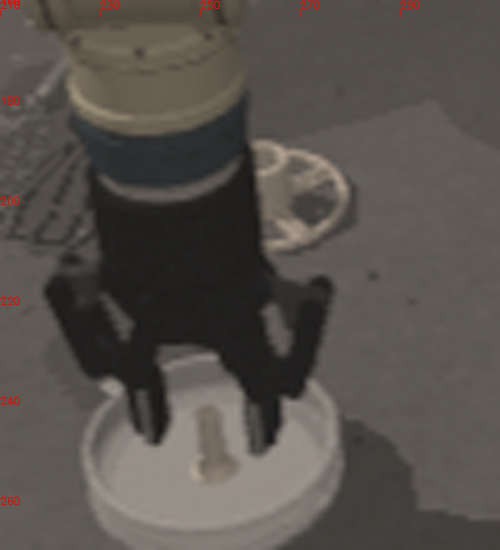

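The post is centred between the tips and at the predicted pixel. Grip and lift.

```bash
python3 -m handwheel '[[[1,0,0,0,0,0,0],[1,0,0,0,0,0,0],[1,0,0,0,0,0,0],[1,0,0,0,0,0,0],[1,0,0,0,0,0,0]]]'; python3 -m handwheel '[[[1,0,0,-0.02,0,0,0],[1,0,0,-0.04,0,0,0],[1,0,0,-0.055,0,0,0],[1,0,0,-0.055,0,0,0],[1,0,0,-0.02,0,0,0]]]'; python3 -m handwheel '[[[1,0,0,-0.01,0,0,0],[1,0,0,0,0,0,0]]]'; python3 -c "
from h import *
to(.5467,-.4216,.22)"
```

```text
clock: 24.65
eef_pos: [0.6557, 0.2351, 0.0273]
orientation: [1.0, 0.0, 0.001, -0.0]
force: [-0.6, -0.9, 6.6]
finger_gap: 0.0094
clock: 25.28
eef_pos: [0.656, 0.2352, 0.2204]
orientation: [1.0, 0.0, 0.003, -0.001]
force: [-0.1, 0.1, -0.3]
finger_gap: 0.0091
clock: 25.52
eef_pos: [0.6553, 0.235, 0.2259]
orientation: [1.0, 0.0, -0.0, 0.0]
force: [-0.5, 0.1, -1.2]
finger_gap: 0.0098
shift [-108.9  656.5    6. ] mm; pos [0.6553 0.235  0.2259] F [-0.5  0.1 -1.2] gap 0.0098 t 25.525 heading 0.0 tilt z [-0. -0. -1.]
```

```bash
python3 -m handwheel '[[[1,-0.004,0.02,0,0,0,0],[1,-0.0075,0.0436,0,0,0,0],[1,-0.0075,0.0456,0,0,0,0],[1,-0.0075,0.0456,0,0,0,0],[1,-0.0075,0.0456,0,0,0,0]]]'; python3 -m handwheel '[[[1,-0.0075,0.0456,0,0,0,0],[1,-0.0075,0.0456,0,0,0,0],[1,-0.0075,0.0456,0,0,0,0],[1,-0.0075,0.0456,0,0,0,0],[1,-0.0075,0.0456,0,0,0,0]]]'; python3 -m handwheel '[[[1,-0.0075,0.0456,0,0,0,0],[1,-0.0075,0.0456,0,0,0,0],[1,-0.0075,0.0456,0,0,0,0],[1,-0.0075,0.0456,0,0,0,0],[1,-0.0075,0.0456,0.02,0,0,0]]]';python3 -m handwheel '[[[1,0,0,0.02,0,0,0],[1,0,0,0,0,0,0],[1,0,0,0,0,0,0]]]';python3 -c "
from h import *
to(.5467,-.4216,.1313)
zoom('side','s11',280,50,100,100,6)
print([w2px('side',(.5467,-.4216,z)) for z in (.048,.1,.2)])"
```

```text
clock: 26.15
eef_pos: [0.6201, 0.0324, 0.225]
orientation: [1.0, 0.0, -0.001, 0.0]
force: [-0.1, -0.7, -0.5]
finger_gap: 0.0095
clock: 26.78
eef_pos: [0.5825, -0.1954, 0.2251]
orientation: [1.0, -0.0, -0.001, -0.0]
force: [1.6, -0.2, -1.2]
finger_gap: 0.0095
clock: 27.4
eef_pos: [0.5455, -0.4236, 0.2062]
orientation: [1.0, -0.0, 0.0, 0.0]
force: [0.7, -0.1, -0.4]
finger_gap: 0.0096
clock: 27.78
eef_pos: [0.5464, -0.4213, 0.1867]
orientation: [1.0, 0.0, -0.0, -0.0]
force: [0.2, 0.3, -0.5]
finger_gap: 0.0097
shift [ 0.4  0.3 55.4] mm; pos [ 0.5464 -0.4213  0.1867] F [ 0.2  0.3 -0.5] gap 0.0097 t 27.775 heading 0.0 tilt z [-0.  0. -1.]
[(np.float64(327.49026736252256), np.float64(128.83896599684073)), (np.float64(327.6816165072383), np.float64(116.13955373419137)), (np.float64(328.074424350552), np.float64(90.06978086087648))]
```

View pics/s11.png

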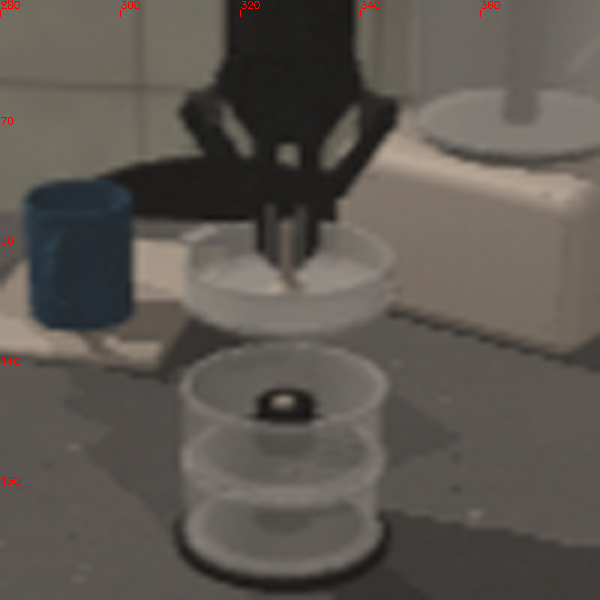

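Aligned within a pixel. Lowering.

```bash
python3 -m handwheel '[[[1,0,0,0.02,0,0,0],[1,0,0,0.018,0,0,0],[1,0,0,0.008,0,0,0],[1,0,0,0.004,0,0,0],[1,0,0,0,0,0,0]]]'; python3 -m handwheel '[[[1,0,0,0.003,0,0,0],[1,0,0,0.0015,0,0,0],[1,0,0,0,0,0,0]]]';python3 -c "
from h import *
to(.5467,-.4216,.1313)"
```

```text
clock: 28.45
eef_pos: [0.5468, -0.4214, 0.1368]
orientation: [1.0, 0.0, 0.0, 0.0]
force: [0.1, 1.0, -0.8]
finger_gap: 0.0093
clock: 28.82
eef_pos: [0.5466, -0.4215, 0.1317]
orientation: [1.0, 0.0, -0.0, -0.0]
force: [-0.8, -0.4, -0.3]
finger_gap: 0.0095
shift [0.1 0.1 0.4] mm; pos [ 0.5466 -0.4215  0.1317] F [-0.8 -0.4 -0.3] gap 0.0095 t 28.825 heading 0.0 tilt z [-0.  0. -1.]
```

```bash
python3 -m handwheel '[[[1,0,0,0.0008,0,0,0],[1,0,0,0,0,0,0],[0.45,0,0,0,0,0,0],[0.45,0,0,0,0,0,0],[0.45,0,0,0,0,0,0]]]'; python3 -m handwheel '[[[0.45,0,0,-0.02,0,0,0],[0.45,0,0,-0.04,0,0,0],[0.45,0,0,-0.04,0,0,0],[0.3,0,0,0,0,0,0]]]';python3 - <<'E'
from h import *
t=cv2.imread("pics/top0.png");g=cv2.cvtColor(t,6);u,v=330,150
m=np.uint8(g>165); m[:v-24]=0;m[v+24:]=0;m[:,:u-24]=0;m[:,u+24:]=0
c=max(cv2.findContours(m,0,2)[0],key=cv2.contourArea);e=cv2.fitEllipse(c);print(e,[px2w("top",*e[0],z).round(4) for z in(.0,.008)])
to(.695,0,.21)
print(w2px('side',(.695,0,.034)))
E
```

```text
clock: 29.45
eef_pos: [0.5467, -0.4214, 0.1309]
orientation: [1.0, 0.0, 0.0, 0.0]
force: [-0.0, 0.1, -1.3]
finger_gap: 0.0467
clock: 29.95
eef_pos: [0.5475, -0.4222, 0.2346]
orientation: [1.0, 0.0, 0.002, 0.002]
force: [0.1, 0.1, 0.2]
finger_gap: 0.0595
((329.38568115234375, 149.87451171875), (30.637657165527344, 31.439308166503906), 96.15015411376953) [array([0.6958, 0.0018, 0.    ]), array([0.6941, 0.0019, 0.008 ])]
shift [ 147.7 -422.2   23.4] mm; pos [ 0.5475 -0.4222  0.2346] F [0.1 0.1 0.2] gap 0.0595 t 29.95 heading 0.0 tilt z [ 0.004 -0.004 -1.   ]
(np.float64(261.57539525580336), np.float64(191.74312742711533))
```

Beating disc at (0.695, 0.001), with both cameras agreeing.

```bash
python3 -m handwheel '[[[0.3,0.0148,-0.0423,0,0,0,0],[0.3,0.0148,-0.0423,0,0,0,0],[0.3,0.0148,-0.0423,0,0,0,0],[0.3,0.0148,-0.0423,0,0,0,0],[0.3,0.0148,-0.0423,0,0,0,0]]]'; python3 -m handwheel '[[[0.3,0.0148,-0.0423,0,0,0,0],[0.3,0.0148,-0.0423,0,0,0,0],[0.3,0.0148,-0.0423,0,0,0,0],[0.3,0.0148,-0.0423,0,0,0,0],[0.3,0.0148,-0.0423,0,0,0,0]]]';python3 -m handwheel '[[[0.3,0,0,0.05,0,0,0],[0.3,0,0,0.05,0,0,0],[0.3,0,0,0.05,0,0,0],[0.3,0,0,0,0,0,0],[0.3,0,0,0,0,0,0]]]';python3 -c "
from h import *
to(.695,.001,.0125)
a=capture('side');zoom('side','s12a',215,130,90,90,5,a);zoom('side','s12b',295,80,70,75,5,a)
A=cv2.imread('pics/s12a.png');B=cv2.imread('pics/s12b.png');B=cv2.copyMakeBorder(B,0,A.shape[0]-B.shape[0],0,0,0);cv2.imwrite('pics/s12.png',np.hstack([A,B]))"
```

```text
clock: 30.58
eef_pos: [0.6206, -0.2084, 0.2299]
orientation: [1.0, 0.0, -0.001, -0.0]
force: [-0.2, 0.0, -0.3]
finger_gap: 0.0599
clock: 31.2
eef_pos: [0.6945, 0.0031, 0.2299]
orientation: [1.0, 0.0, -0.001, -0.0]
force: [0.9, -1.3, 0.1]
finger_gap: 0.0596
clock: 31.82
eef_pos: [0.6951, 0.0015, 0.0825]
orientation: [1.0, 0.0, 0.001, 0.0]
force: [0.6, -0.2, 1.0]
finger_gap: 0.0595
shift [-0.2  0.5 70. ] mm; pos [0.6951 0.0015 0.0825] F [ 0.6 -0.2  1. ] gap 0.0595 t 31.825 heading 0.0 tilt z [ 0.001 -0.    -1.   ]
```

View pics/s12.png

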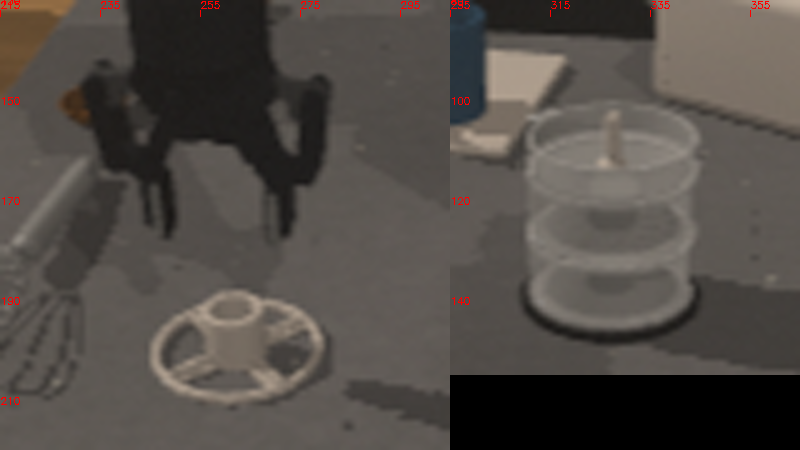

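The stack stands level and the hub matches its predicted pixel. That was the 16th picture, so from here I check by numbers. Grip the beating disc.

```bash
python3 -m handwheel '[[[0.3,0,0.0005,0.03,0,0,0],[0.3,0,0,0.025,0,0,0],[0.3,0,0,0.0145,0,0,0],[0.3,0,0,0,0,0,0]]]'; python3 -m handwheel '[[[0.8,0,0,0,0,0,0],[0.8,0,0,0,0,0,0],[0.8,0,0,0,0,0,0],[0.8,0,0,0,0,0,0]]]'; python3 -m handwheel '[[[0.8,0,0,-0.02,0,0,0],[0.8,0,0,-0.04,0,0,0],[0.8,0,0,-0.055,0,0,0],[0.8,0,0,-0.055,0,0,0],[0.8,0,0,-0.035,0,0,0]]]'; python3 -m handwheel '[[[0.8,0,0,0,0,0,0],[0.8,0,0,0,0,0,0]]]';python3 -c "
from h import *
to(.5467,-.4214,.22)"
```

```text
clock: 32.38
eef_pos: [0.6946, 0.0011, 0.0119]
orientation: [1.0, 0.0, 0.0, 0.0]
force: [-0.3, -0.5, 0.0]
finger_gap: 0.0598
clock: 32.88
eef_pos: [0.6955, 0.001, 0.0133]
orientation: [1.0, 0.0, 0.001, 0.0]
force: [0.2, 0.7, 6.1]
finger_gap: 0.0349
clock: 33.5
eef_pos: [0.6948, 0.0011, 0.2204]
orientation: [1.0, 0.0, 0.002, 0.0]
force: [0.4, 0.5, -1.0]
finger_gap: 0.0353
clock: 33.75
eef_pos: [0.6941, 0.0012, 0.2157]
orientation: [1.0, 0.0, -0.0, -0.0]
force: [-0.8, -0.6, -1.8]
finger_gap: 0.0354
shift [-147.6  422.5   -4.2] mm; pos [0.6941 0.0012 0.2157] F [-0.8 -0.6 -1.8] gap 0.0354 t 33.75 heading 0.0 tilt z [-0.001  0.    -1.   ]
```

```bash
python3 -m handwheel '[[[0.8,-0.007,0.02,0,0,0,0],[0.8,-0.0156,0.0446,0,0,0,0],[0.8,-0.0156,0.0447,0,0,0,0],[0.8,-0.0156,0.0447,0,0,0,0],[0.8,-0.0156,0.0447,0,0,0,0]]]'; python3 -m handwheel '[[[0.8,-0.0156,0.0447,0,0,0,0],[0.8,-0.0156,0.0447,0,0,0,0],[0.8,-0.0156,0.0447,0,0,0,0],[0.8,-0.0156,0.0447,0,0,0,0],[0.8,-0.0156,0.0447,0,0,0,0]]]'; python3 -m handwheel '[[[0.8,0,0,0.02,0,0,0],[0.8,0,0,0.01,0,0,0],[0.8,0,0,0,0,0,0],[0.8,0,0,0,0,0,0]]]';python3 -c "
from h import *
to(.5467,-.4214,.1273)"
```

```text
clock: 34.38
eef_pos: [0.6235, -0.1997, 0.2152]
orientation: [1.0, 0.0, -0.001, -0.0]
force: [1.1, -0.3, -0.2]
finger_gap: 0.0352
clock: 35.0
eef_pos: [0.5454, -0.423, 0.2151]
orientation: [1.0, -0.0, -0.001, -0.001]
force: [0.7, 1.0, -1.4]
finger_gap: 0.0349
clock: 35.5
eef_pos: [0.5475, -0.4207, 0.1871]
orientation: [1.0, 0.001, 0.0, 0.0]
force: [0.5, 0.5, -0.7]
finger_gap: 0.0352
shift [-0.8  0.7 59.8] mm; pos [ 0.5475 -0.4207  0.1871] F [ 0.5  0.5 -0.7] gap 0.0352 t 35.5 heading 0.1 tilt z [ 0. -0. -1.]
```

```bash
python3 -m handwheel '[[[0.8,-0.0006,0.0005,0.015,0,0,0],[0.8,0,0,0.018,0,0,0],[0.8,0,0,0.01,0,0,0],[0.8,0,0,0,0,0,0]]]'; python3 -m handwheel '[[[0.8,0,0,0.008,0,0,0],[0.8,0,0,0.004,0,0,0],[0.8,0,0,0.002,0,0,0],[0.8,0,0,0,0,0,0]]]';python3 -c "
from h import *
to(.5467,-.4214,.1273)"
```

```text
clock: 36.0
eef_pos: [0.5464, -0.4212, 0.1425]
orientation: [1.0, 0.0, -0.001, -0.001]
force: [0.2, 0.6, -0.5]
finger_gap: 0.0352
clock: 36.5
eef_pos: [0.5466, -0.4216, 0.1295]
orientation: [1.0, 0.0, -0.0, -0.0]
force: [0.1, 0.9, -2.0]
finger_gap: 0.0352
shift [ 0.1 -0.2  2.2] mm; pos [ 0.5466 -0.4216  0.1295] F [ 0.1  0.9 -2. ] gap 0.0352 t 36.5 heading 0.0 tilt z [-0.  0. -1.]
```

```bash
python3 -m handwheel '[[[0.8,0,0,0.0015,0,0,0],[0.8,0,0,0.001,0,0,0],[0.8,0,0,0,0,0,0]]]'; python3 -m handwheel '[[[0.3,0,0,0,0,0,0],[0.3,0,0,0,0,0,0],[0.3,0,0,0,0,0,0]]]'; python3 -m handwheel '[[[0.3,0,0,-0.02,0,0,0],[0.3,0,0,-0.04,0,0,0],[0.3,0,0,-0.05,0,0,0],[0.3,0,0,0,0,0,0]]]'; python3 -m handwheel '[[[0.3,-0.03,-0.04,0,0,0,0],[0.3,-0.03,-0.04,0,0,0,0],[0.3,-0.03,-0.04,0,0,0,0],[0.3,-0.03,-0.04,0,0,0,0],[0.3,0,0,0,0,0,0]]]'
python3 - <<'E'
from h import *
to(.4,-.26,.24)
a=capture("top");b=capture("side");cv2.imwrite("pics/tf.png",a);cv2.imwrite("pics/sf.png",b)
t=cv2.imread("pics/top0.png");s=cv2.imread("pics/side0.png")
# untouched things: mean diff around bowl, lid, strainer, green lookalike
for k,(u,v) in dict(bowl=(192,193),lid=(364,231),strainer=(242,256),green=(177,258)).items():
    w=np.s_[v-20:v+20,u-20:u+20]; print(k,np.abs(a[w].astype(int)-t[w]).mean().round(2))
for z in(.114,.117,.148,.152): print(z,w2px("side",(.5467,-.4214,z)),w2px("top",(.5467,-.4214,z)))
g=cv2.cvtColor(b,6); print(g[88:122:1,308:350:2])
E
```

```text
clock: 36.88
eef_pos: [0.5467, -0.4217, 0.1273]
orientation: [1.0, 0.0, 0.0, 0.0]
force: [-0.7, 0.9, 2.0]
finger_gap: 0.035
clock: 37.25
eef_pos: [0.5466, -0.4216, 0.1269]
orientation: [1.0, 0.0, -0.0, -0.0]
force: [0.1, 0.2, -0.4]
finger_gap: 0.0598
clock: 37.75
eef_pos: [0.5476, -0.4225, 0.2415]
orientation: [1.0, 0.0, 0.003, 0.003]
force: [-0.4, -1.1, -0.5]
finger_gap: 0.0595
clock: 38.38
eef_pos: [0.4247, -0.2592, 0.2373]
orientation: [1.0, 0.001, -0.0, -0.0]
force: [0.9, -0.6, -0.5]
finger_gap: 0.0599
shift [-24.7   0.8  -2.7] mm; pos [ 0.4247 -0.2592  0.2373] F [ 0.9 -0.6 -0.5] gap 0.0599 t 38.375 heading 0.1 tilt z [-0.  0. -1.]
bowl 5.13
lid 5.24
strainer 5.51
green 3.61
0.114 (np.float64(327.728115567807), np.float64(112.64577492845484)) (np.float64(468.9617783145142), np.float64(190.10573947342897))
0.117 (np.float64(327.73954207426743), np.float64(111.88689964470593)) (np.float64(469.2465392721994), np.float64(189.9839619030462))
0.148 (np.float64(327.8593580198977), np.float64(103.92949288593579)) (np.float64(472.25552681918083), np.float64(188.6971731671113))
0.152 (np.f
[... 2448 characters left out ...]
3 115 109 106 104 102 111 112 112 109 106 106 109 102 105 111
  110  86  86]
 [ 78 106 107 117 108 106 106 106 115 117 117 117 110 109 102 100 111 119
  101  88  88]
 [ 79  93 113 114 114 107  99 102 109 111 110 109 104 100 101 108 113 124
   92  86  86]
 [ 79  88 118 111 115 113 107 101  98 100 100 100 103 106 112 113 114 115
   88  86  86]
 [ 77  88 107 117 111 110 113 112 118 118 116 118 115 112 111 114 119 103
   78  88  88]
 [ 78  87 100 107 114 115 107 109 113 114 114 112 107 112 115 115 107 105
   76  78  83]
 [ 78  87  99 102 108 110 111 111 113 107 107 107 116 108 108 106 110 105
   76  76  78]
 [ 78  88  99 111 108  99  99  98 100 102 102 100 100  97  96  97 119 105
   77  75  75]]
```

The contact force came at exactly the predicted height of 0.1273, and the hub-top ellipse at (327.5,104) matches z=0.148. One last numeric check that nothing else moved, and that the stack is still and symmetric, before handing in.

Run:
```python
from h import *
f=lambda i:np.float32(cv2.cvtColor(i,6))
a=cv2.imread("pics/tf.png");t=cv2.imread("pics/top0.png");b=cv2.imread("pics/sf.png");s=cv2.imread("pics/side0.png")
def match(A,B,u,v,r):
    m=cv2.matchTemplate(np.float32(A)[v-r-5:v+r+5,u-r-5:u+r+5],np.float32(B)[v-r:v+r,u-r:u+r],cv2.TM_CCOEFF_NORMED);_,q,_,l=cv2.minMaxLoc(m);return l[0]-5,l[1]-5,round(q,3)
for k,(u,v,U,V) in dict(bowl=(192,193,273,319),lid=(364,231,351,187),strainer=(242,256,373,280),green=(177,258,375,361)).items():
    print(k,"top",match(a,t,u,v,20),"side",match(b,s,U,V,24))
c=capture("side"); print("stack still",cv2.absdiff(b,c)[80:160,300:355].mean())
print("disc upright/sym:",np.hypot(*(observe()["eef_pos"][:2]-[.5467,-.4214])).round(3),"m clear")
```

```text
bowl top (0, 0, 0.999) side (0, 0, 0.998)
lid top (0, 0, 0.992) side (0, 0, 0.949)
strainer top (0, 0, 0.999) side (0, 0, 0.995)
green top (0, 0, 0.999) side (0, 0, 0.999)
stack still 0.6928787878787879
disc upright/sym: 0.199 m clear
```

```bash
python3 -c "
from cell import *
print(job_done())"
```

```text
the job is handed in; nothing more can be done
None
```

The rack is rebuilt on its fixed base and handed in at about 38 s on the robot's clock. From the bottom up it holds the slicing disc in the base, the grating disc in the deep housing and the beating disc in the shallow housing.

**Placement:**
- **Both housings and the two lower discs:** side views taken after each release showed the housings level, with the slicing and grating discs flat and their posts showing through the hubs.
- **Beating disc:** I had used all 16 pictures, so I checked this one by numbers only. It touched down at the predicted tool height, and its hub top appeared at the predicted pixel.
- **Stillness:** the stack did not move between the last two frames, with the gripper 0.2 m away.

**Other items:** template matching in both cameras found the bowl, red lid, strainer and green look-alike unmoved (0 px shift). The lid's match in the side view was the weakest, at 0.95.

**Disagreements and loose ends:**
- The two cameras first differed by about 8 mm on the shallow housing's post, because I had read its shadow as the post top. I re-measured before gripping.
- For the slicing and grating hubs the cameras also differed, by roughly 11–13 mm. I went by the top view, and both grips came out centred.
- The grating disc was released before the force reading showed full contact, so it may have settled by up to about 1 mm.

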